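# Net-weigh a synchro cone on the counting scale

## Task

Take the net weight of the black synchro cone on the counting scale, one key at a time: with only the empty tray on the platter, press CLEAR (second key from the left, seen from the robot's side) and then TARE (the round key) fully down, letting each come up again; then set the cone gently in the tray, teeth down and flat on its floor, let go, and press PRINT (the wide key at the right end) without touching tray or cone. Press no other key, leave the tray sitting flat on the platter, and leave the other parts on the bench where they lie.

Things in the scene. Friction and masses are not known exactly. Their poses are not given: they have to be found in the camera images.
- scale: Grey bench counting scale, fixed, 290 mm deep (its x), 270 wide (its y), origin on the bench under its centre. Its x points from the operator's console to the back, y to the operator's left, z up. The bright steel platter (186 x 260 mm) covers the rear; the console at the front (-x) slopes down to the operator by 0.28 rad (16 deg) and carries a black display window and, below it (nearer the operator), one row of five off-white spring keys standing 7 mm proud of the console.
- platter (a point): Centre of the platter's top surface, 50 mm behind the scale's origin and 86 mm above the bench; axes as the scale's.
- key_zero_top (a point): Centre of the top face of ZERO, the leftmost key: square 22 x 22 mm. Not to be pressed. Key centres are 38 mm apart in the row (MODE to PRINT 54 mm), free gaps 16 mm (20 mm beside PRINT). At each key top point z is the outward press axis, leaning 0.28 rad from vertical towards the operator; x goes up the slope, y to the left. Key tops lie about 50 mm above the bench.
- key_clear_top (a point): Centre of the top face of CLEAR, second key from the left: square 22 x 22 mm. Pressing straight down with closed fingertips works.
- key_tare_top (a point): Centre of the top face of TARE, the middle key, the only round one: 22 mm diameter.
- key_mode_top (a point): Centre of the top face of MODE, fourth key from the left: square 22 x 22 mm, between TARE and PRINT. Not to be pressed.
- key_print_top (a point): Centre of the top face of PRINT, the wide key at the right end: 22 mm up the slope x 46 mm along the row.
- key_zero (a joint): Travel of ZERO in m: 0 up, 0.0045 fully down. All keys are alike: the spring pushes back with 1.4 N at the start and 5 N fully down, and the key comes up by itself.
- key_clear (a joint): Travel of CLEAR in m, 0 up, 0.0045 fully down; registers past 0.003.
- key_tare (a joint): Travel of TARE in m, 0 up, 0.0045 fully down; registers past 0.003.
- key_mode (a joint): Travel of MODE in m, 0 up, 0.0045 fully down.
- key_print (a joint): Travel of PRINT in m, 0 up, 0.0045 fully down; registers past 0.003.
- tray: Loose open sheet-metal weighing tray lying on the platter, 120 mm (its x) x 150 mm (its y), 26 mm high, walls and floor 3 mm, about 0.3 kg. Origin under its centre; the inner floor is 3 mm above the origin, the rim 26 mm.
- cone: Blackened steel synchro cone, about 0.4 kg, standing on the bench beside the scale, large end down. Dog-tooth ring at the bottom 67 mm across and 9 mm high, above it a cone 59 mm across tapering to 52 mm at the top, 34 mm high in all, with a through bore 34 mm wide at the bottom, narrowing to about 27 mm at the top. Origin at the centre of its underside, z up along its axis.
- race: Bystander: bright steel bearing race, plain straight ring 66 mm across, bore 50, 20 mm high, no taper and no teeth; origin at the centre of its underside.
- knob: Bystander: tan bakelite gear knob standing upright, 44 mm across, 51 mm high; origin at the centre of its underside.
- jaws: Bystander: nickel-plated caliper jaw set lying flat, U-shaped, 95 x 78 mm, 10 mm thick; origin at the middle of its cross bar, jaws to its -x.
- dowel_a: Bystander: steel dowel pin lying on the bench, 12 mm diameter, 50 mm long along its x.
- dowel_b: Bystander: the other dowel pin, same size.
- spanner: Bystander: steel spanner lying on the bench, 170 mm long along its x.
Mind the look-alikes: they are no part of the job. Of the things that look like the cone, take the one that is farthest to the robot's right at the start.

How it is judged:
On the way, in this order (a step that is already met when the one before it is completed fails the run):
1. CLEAR is pressed down with only the empty tray on the platter and nothing touching it (value of joint key_clear above 0.003 m and z of tray in the frame of platter between -0.003 and 0.004 m and angle between tray's own z axis and vertical below 0.04 rad and x of tray in the frame of platter between -0.05 and 0.05 m and y of tray in the frame of platter between -0.075 and 0.075 m and contact force between each of the arm, the fingers and tray below 0.3 N and contact force between the fingers and cone below 0.3 N and contact force between cone and scale below 0.2 N and contact force between cone and tray below 0.2 N), for 0.05 s.
2. CLEAR has come up and TARE is pressed down, the tray still empty and untouched (value of joint key_tare above 0.003 m and value of joint key_clear below 0.0015 m and z of tray in the frame of platter between -0.003 and 0.004 m and angle between tray's own z axis and vertical below 0.04 rad and x of tray in the frame of platter between -0.05 and 0.05 m and y of tray in the frame of platter between -0.075 and 0.075 m and contact force between each of the arm, the fingers and tray below 0.3 N and contact force between the fingers and cone below 0.3 N and contact force between cone and scale below 0.2 N and contact force between cone and tray below 0.2 N), for 0.05 s.
3. the cone rests flat in the tray, teeth down, let go, with the keys up (z of cone in the frame of tray between -0.002 and 0.007 m and x of cone in the frame of tray between -0.032 and 0.032 m and y of cone in the frame of tray between -0.047 and 0.047 m and angle between cone's own z axis and vertical below 0.1 rad and z of tray in the frame of platter between -0.003 and 0.004 m and angle between tray's own z axis and vertical below 0.04 rad and x of tray in the frame of platter between -0.05 and 0.05 m and y of tray in the frame of platter between -0.075 and 0.075 m and contact force between each of the arm, the fingers and tray below 0.3 N and contact force between the fingers and cone below 0.3 N and linear speed of each of cone, tray below 0.02 m/s and value of joint each of key_zero, key_clear, key_tare, key_mode, key_print below 0.0015 m), for 0.2 s.
4. PRINT is pressed down with the cone resting in the tray and nothing else touching either (value of joint key_print above 0.003 m and z of cone in the frame of tray between -0.002 and 0.007 m and x of cone in the frame of tray between -0.032 and 0.032 m and y of cone in the frame of tray between -0.047 and 0.047 m and angle between cone's own z axis and vertical below 0.1 rad and z of tray in the frame of platter between -0.003 and 0.004 m and angle between tray's own z axis and vertical below 0.04 rad and x of tray in the frame of platter between -0.05 and 0.05 m and y of tray in the frame of platter between -0.075 and 0.075 m and contact force between each of the arm, the fingers and tray below 0.3 N and contact force between the fingers and cone below 0.3 N and linear speed of each of cone, tray below 0.02 m/s), for 0.05 s.
At the end, for the whole second after the job is handed in: Cone teeth-down in the tray, on its floor within 4 mm, upright within 0.1 rad, centred within 32 mm (tray x) and 47 mm (tray y), at rest; tray flat on the platter, within 50 mm (x) and 75 mm (y) of its centre; all keys up (under 1.5 mm); every bystander within 20 mm of its start (z of cone in the frame of tray between -0.002 and 0.007 m and x of cone in the frame of tray between -0.032 and 0.032 m and y of cone in the frame of tray between -0.047 and 0.047 m and angle between cone's own z axis and vertical below 0.1 rad and z of tray in the frame of platter between -0.003 and 0.004 m and angle between tray's own z axis and vertical below 0.04 rad and x of tray in the frame of platter between -0.05 and 0.05 m and y of tray in the frame of platter between -0.075 and 0.075 m and linear speed of each of cone, tray below 0.02 m/s and value of joint each of key_zero, key_clear, key_tare, key_mode, key_print below 0.0015 m and distance of each of race, knob, jaws, dowel_a, dowel_b, spanner from where it was at the start of the episode below 0.02 m); the robot touches nothing.
It fails at once if ZERO or MODE is pressed, or two keys are down at once (past 2.5 mm) (value of joint any of key_zero, key_mode above 0.0025 m or value of joint each of key_zero, key_clear above 0.0025 m or value of joint each of key_zero, key_tare above 0.0025 m or value of joint each of key_zero, key_mode above 0.0025 m or value of joint each of key_zero, key_print above 0.0025 m or value of joint each of key_clear, key_tare above 0.0025 m or value of joint each of key_clear, key_mode above 0.0025 m or value of joint each of key_clear, key_print above 0.0025 m or value of joint each of key_tare, key_mode above 0.0025 m or value of joint each of key_tare, key_print above 0.0025 m or value of joint each of key_mode, key_print above 0.0025 m).
It fails at once if CLEAR or TARE is pressed with the cone in the tray (value of joint any of key_clear, key_tare above 0.003 m and x of cone in the frame of tray between -0.06 and 0.06 m and y of cone in the frame of tray between -0.075 and 0.075 m and z of cone in the frame of tray between -0.01 and 0.06 m).
It fails at once if PRINT is pressed while the cone is not in the tray (value of joint key_print above 0.003 m and not (x of cone in the frame of tray between -0.06 and 0.06 m and y of cone in the frame of tray between -0.075 and 0.075 m and z of cone in the frame of tray between -0.01 and 0.06 m)).
It fails at once if the cone is dropped or slammed into the tray (faster than 0.45 m/s within 30 mm of its floor) (x of cone in the frame of tray between -0.06 and 0.06 m and y of cone in the frame of tray between -0.075 and 0.075 m and z of cone in the frame of tray between -0.01 and 0.06 m and z of cone in the frame of tray below 0.033 m and linear speed of cone above 0.45 m/s).
It fails at once if another part on the bench is moved by more than 20 mm (distance of any of race, knob, jaws, dowel_a, dowel_b, spanner from where it was at the start of the episode above 0.02 m).
It also fails if it takes over 67 s, if anything falls off the work surface, if the arm or the gripper's body presses on something with over 40 N, if the wrist force passes 120 N, or if a joint passes its speed limit or range.

## Robot

A 6-joint arm with a two-finger parallel gripper is mounted at the origin on the work surface. World frame = base frame: x ahead of the robot, y to its left, z up, the work surface at z = 0. Lengths are in m, angles in rad, forces in N, time in s.
With the tool pointing down it reaches from about 0.325 to 0.9 m from the base axis. Payload 6.1 kg.
Tool frame: the origin (TCP) lies at the very end of the fingers, on their centre line; the grasp point (between the pads) lies 19 mm behind it; y points along the fingers, z is the direction in which the jaws open and shut, and the axes are right-handed (so a half turn about y gives the same grasp; the last joint's range is limited). The gripper opens to 85 mm and grips with 20 to 120 N. Pads are 22 mm wide; open, the fingers measure 114 mm over their backs; the gripper's body (76 mm by 85 mm) begins 54 mm behind the grasp point. The pads swing forward as they close: fully open they stand 13 mm farther back than shut.
Start: joints at [1.2, 0.22, 1.526, -0, 1.395, -0.126], TCP at [0.151, 0.606, 0.231] pointing down, gripper open.
Joint ranges: [-2.98, 2.98], [-0.91, 2.08], [0.09, 2.57], [-1.24, 4.39], [0.2, 2.65], [-2.68, 2.68]. Speed limits (rad/s): [2.57, 2.57, 3.01, 3.14, 3.14, 3.14].

## Interface

Orientations are given as a rotation vector (axis times angle).
In Python, from station import env, camera, nets gives the robot as it stands.
- The arm moves only by the shell command python3 -m jog 'ROWS'. ROWS is JSON, one flat list of numbers, 7 for each row, row after row: the turn, a rotation vector about the tool's x, y, z in degrees, then the shift along the tool's x, y, z in mm, then the finger opening in mm, from 0 to 85.4. A call has 1 to 20 rows; each row shifts and turns the commanded pose from where the row before left it, along the tool's axes as they then stand; what a row does not reach is not made up. A row lasts 1/12 s, in which the tool goes at most 41.7 mm and 7.16 degrees, less where a joint would pass 70% of its speed; a pose out of reach is approached as far as the arm can. A call is refused whole if a number of a shift passes 41.7 or a number of a turn 7.16, either way. A call with a gripper value outside its range is refused whole. The fingers move at their own pace and stop on an object; the grip force is fixed at half the most. Time passes only in rows, so rows that do not move let the fingers close. It gives the time, the measured TCP pose, the force and the opening at its end, in the units of the state.
- env.read_state(): the state, without advancing time (a new reading comes with each control period).
- camera(name): name is "scene" or "top" or "wrist"; returns a dict with "frame" (400x640x3 uint8, red, green, blue), "fx", "fy", "cx", "cy" (pixels), "k1" (the pictures are not rectified: a ray, as slopes to the right and down, at radius r is drawn at 1 + k1 r^2 times it, then the intrinsics apply), "R" (3x3) and "t" (3): a world point X has camera coordinates R X + t; the wrist camera has in their place "hand_eye" (4x4, takes a point from camera to tool coordinates, whose origin is the TCP and whose axes are the tool frame's). Camera axes: x right, y down, z forward; pixel columns grow to the right and rows downward; lengths in m; the calibration is good to about 2 mm. A picture is of the moment at which its call begins: read the wrist's pose just before it. There is no depth.
- env.finish_job(): hands the job in, once; it reports no verdict.
Trained networks look in a picture, given as the dict that the camera call returned (one of the last four; its "shot" number tells which), for a name from the list of things; names that differ only in an ending like _2 or _b are one class to them, and where a whole thing is asked for, a point or a joint stands for the part that bears it (a point fixed in the world has none). Each returns a list of dicts, best first, with "p" (0 to 1); they miss things now and then, are a little off and sometimes report something else, mostly with a low value. They report only what shows in the picture. A call takes as long as a camera call. They do not tell look-alikes from the thing itself.
- nets.recognise(target, picture): "at" ([row, column] in pixels, amid what is visible of it).
The state is a dict: "clock": time; "joint_pos": joint angles; "joint_velocities": joint speeds; "joint_efforts": joint torques, N m; "tool_pos": TCP position; "ee_rot": TCP orientation; "contact_force": force on the tool from outside, world axes, zero at the start; "wrist_torque": the same for the moment, N m; "gripper_width": finger opening in m.
Only numpy, scipy, OpenCV 4.12 (cv2) and the standard library are available. Lean on these libraries where they do the work, as an engineer would, in place of code of your own. Each camera call takes 0.05 s, during which the arm holds its last target. There are 200 camera calls.

## Working session

There is one attempt and no reset: what is moved stays moved. The work goes in short steps, Python scripts to look and compute and a shell command to move; the robot and the scene stay as the last step left them, time stands still between calls to the robot, and variables do not carry over. Pictures are saved under pics/ and viewed, about 8 in all and at most 12, crops included, and the job is handed in when it is done.

```bash
mkdir -p pics; ls; cat > h.py <<'E'
import numpy as np, cv2
from station import env, camera, nets
from scipy.spatial.transform import Rotation as Rn
def campose(c, s=None):
    if 'R' in c: return np.array(c['R']),np.array(c['t'])
    T=np.eye(4);T[:3,:3]=Rn.from_rotvec(s['ee_rot']).as_matrix();T[:3,3]=s['tool_pos']
    W=np.linalg.inv(T@np.array(c['hand_eye']));return W[:3,:3],W[:3,3]
def ray(c,rc,s=None):
    R,t=campose(c,s); d=np.array([(rc[1]-c['cx'])/c['fx'],(rc[0]-c['cy'])/c['fy']]);u=d.copy()
    for _ in range(20): u=d/(1+c['k1']*(u@u))
    v=R.T@np.array([u[0],u[1],1]); return -R.T@t, v
def onz(c,rc,z,s=None):
    o,v=ray(c,rc,s); return o+v*(z-o[2])/v[2]
def proj(c,X,s=None):
    R,t=campose(c,s);p=R@np.asarray(X)+t;u=p[:2]/p[2];u=u*(1+c['k1']*(u@u));return np.array([u[1]*c['fy']+c['cy'],u[0]*c['fx']+c['cx']])
def save(c,name,box=None,k=1):
    f=c['frame'][:,:,::-1]
    if box: f=f[box[0]:box[1],box[2]:box[3]]
    cv2.imwrite('pics/'+name,cv2.resize(f,None,fx=k,fy=k,interpolation=cv2.INTER_CUBIC))
E
python3 - <<'E'
from h import *
s=env.read_state();print({k:np.round(v,3) for k,v in s.items()})
T=camera('top');S=camera('scene')
H={'cone':.034,'race':.02,'knob':.05,'jaws':.01,'dowel_a':.006,'spanner':.005,'tray':.1,'scale':.06,'key_clear_top':.05,'key_tare_top':.05,'key_print_top':.05,'key_zero_top':.05,'key_mode_top':.05,'platter':.086}
for n,z in H.items():
    for c,l in((T,'top'),(S,'sc')):
        try:
            for d in nets.recognise(n,c)[:4]: print(n,l,round(d['p'],2),np.round(d['at']),np.round(onz(c,d['at'],z),3))
        except Exception as e: print(n,e)
save(T,'top.png');save(S,'scene.png')
E
```

```text
pics
{'clock': np.float64(0.0), 'joint_pos': array([ 1.2  ,  0.221,  1.528,  0.   ,  1.395, -0.126]), 'joint_velocities': array([ 0.001,  0.003,  0.001,  0.001,  0.   , -0.001]), 'joint_efforts': array([-1.000e-03, -4.969e+01, -3.894e+01, -0.000e+00,  1.100e-02,
        0.000e+00]), 'tool_pos': array([0.151, 0.606, 0.23 ]), 'ee_rot': array([-1.564,  0.193, -0.192]), 'contact_force': array([-0.284,  0.711, -1.076]), 'wrist_torque': array([ 0.009, -0.027, -0.019]), 'gripper_width': np.float64(0.086)}
cone top 0.94 [257. 382.] [ 0.341 -0.158  0.034]
cone top 0.65 [198. 375.] [ 0.487 -0.14   0.034]
cone top 0.64 [200. 428.] [ 0.487 -0.272  0.034]
cone top 0.59 [257. 312.] [0.336 0.015 0.034]
cone sc 0.96 [206. 346.] [0.389 0.04  0.034]
cone sc 0.73 [192. 277.] [ 0.371 -0.158  0.034]
cone sc 0.65 [218. 210.] [ 0.53  -0.271  0.034]
race top 0.83 [172. 246.] [0.55  0.193 0.02 ]
race sc 0.86 [265. 388.] [0.569 0.183 0.02 ]
knob top 0.54 [141. 427.] [ 0.632 -0.267  0.05 ]
knob sc 0.53 [247. 190.] [ 0.665 -0.241  0.05 ]
jaws top 0.79 [131. 228.] [0.66  0.247 0.01 ]
jaws sc 0.69 [304. 405.] [0.
[... 151 characters left out ...]
27 0.006]
spanner top 0.98 [288. 441.] [ 0.265 -0.312  0.005]
spanner sc 0.48 [178. 243.] [ 0.275 -0.309  0.005]
tray top 0.59 [131. 337.] [ 0.639 -0.039  0.1  ]
tray sc 0.62 [233. 273.] [ 0.629 -0.055  0.1  ]
scale top 0.83 [173. 339.] [ 0.545 -0.048  0.06 ]
key_tare_top top 0.65 [211. 336.] [ 0.451 -0.041  0.05 ]
key_print_top top 0.55 [202. 341.] [ 0.473 -0.054  0.05 ]
key_print_top top 0.44 [200. 372.] [ 0.48  -0.131  0.05 ]
key_zero_top top 0.54 [214. 311.] [0.441 0.019 0.05 ]
key_zero_top top 0.46 [201. 372.] [ 0.479 -0.131  0.05 ]
key_mode_top top 0.52 [203. 358.] [ 0.473 -0.096  0.05 ]
platter top 0.95 [171. 337.] [ 0.544 -0.041  0.086]
platter sc 0.67 [266. 293.] [0.703 0.017 0.086]
```

View pics/top.png

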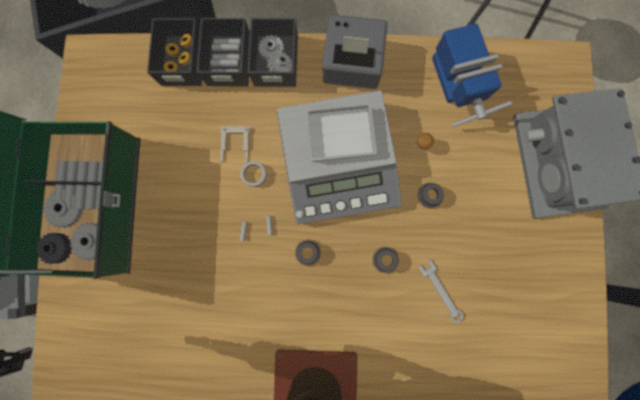

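View pics/scene.png

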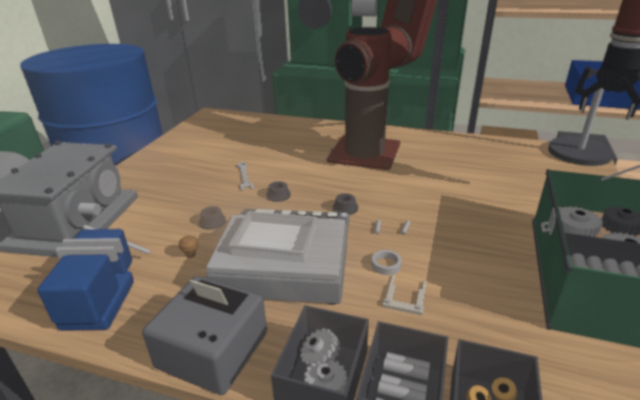

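Three cone look-alikes appear in top: (195,430), (259,386) and (252,308). The robot's right is -y, which is image right, so (195,430) at y≈-0.27 is the one meant. I'll enlarge the scale and that cone.

```bash
python3 - <<'E'
from h import *
T=camera('top');save(T,'crop.png',(90,280,270,470),4)
for p in [(195,430),(259,386),(252,308)]: print(onz(T,p,.034).round(3))
print(T['t'],-np.array(T['R']).T@T['t'])
E
```

```text
[ 0.498 -0.277  0.034]
[ 0.337 -0.168  0.034]
[0.349 0.025 0.034]
[-0.01261657  0.48124122  0.91994033] [ 0.37675941 -0.02377086  0.96722789]
```

View pics/crop.png

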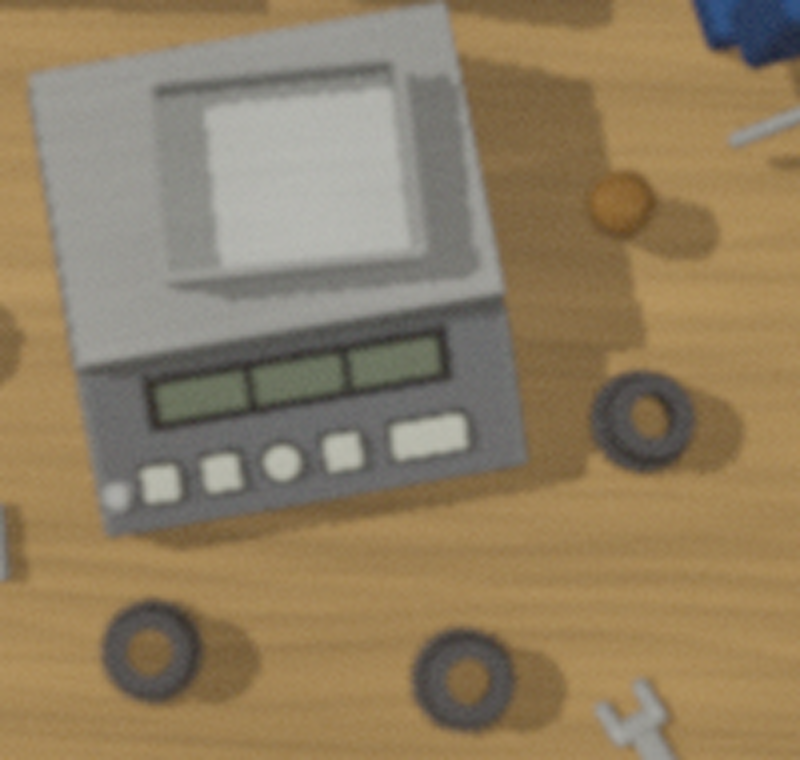

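The crop (4x, offset row 90, col 270) shows the keys at x,y: ZERO (161,484), CLEAR (222,473), round TARE (282,462), MODE (343,452), wide PRINT (429,437). The target cone is at (642,421), the rightmost dark toothed ring, well right of the look-alikes at (463,680) and (152,652). The tray rim corners are (153,90), (393,65), (427,262), (170,285).

```bash
python3 - <<'E'
from h import *
T=camera('top')
c=lambda x,y:(90+y/4-.4,270+x/4-.4)
K=[onz(T,c(*p),.05) for p in [(161,484),(222,473),(282,462),(343,452),(429,437)]]
for k in K: print(k.round(4))
print('d',[np.linalg.norm(a-b).round(4) for a,b in zip(K,K[1:])])
u=K[0]-K[4];yaw=np.arctan2(-u[0],u[1]);print('yaw',yaw)
R=[onz(T,c(*p),.112) for p in [(153,90),(393,65),(427,262),(170,285)]]
for r in R: print('tray',r.round(4))
print(np.mean(R,0))
P=[onz(T,c(*p),.08) for p in [(30,75),(445,3),(502,297),(78,367)]]
for r in P: print('plat',r.round(4))
print('platc',np.mean(P,0))
C=onz(T,c(642,421),.012);print('cone',C)
s=env.read_state();M=Rn.from_rotvec(s['ee_rot']).as_matrix();print(s['tool_pos'],M.round(3))
E
```

```text
[0.4506 0.0222 0.05  ]
[ 0.4583 -0.0151  0.05  ]
[ 0.4659 -0.0519  0.05  ]
[ 0.473  -0.0892  0.05  ]
[ 0.4834 -0.142   0.05  ]
d [np.float64(0.0381), np.float64(0.0375), np.float64(0.038), np.float64(0.0538)]
yaw 0.19724848247990207
tray [0.6796 0.0305 0.112 ]
tray [ 0.6976 -0.1114  0.112 ]
tray [ 0.5787 -0.1321  0.112 ]
tray [0.5619 0.0171 0.112 ]
[ 0.62946808 -0.04896442  0.112     ]
plat [0.6993 0.1088 0.08  ]
plat [ 0.7503 -0.1465  0.08  ]
plat [ 0.5658 -0.1815  0.08  ]
plat [0.5175 0.0726 0.08  ]
platc [ 0.63325552 -0.036625    0.08      ]
cone [ 0.50130825 -0.28370277  0.012     ]
[0.15148839 0.60634546 0.23129756] [[ 0.97  -0.     0.242]
 [-0.242 -0.     0.97 ]
 [-0.    -1.    -0.   ]]
```

```bash
python3 -m jog '[0,-6.3,0,0,0,0,0, 0,-6.3,0,0,0,0,0, 0,-6.3,0,0,0,0,0, 0,-6.3,0,0,0,0,0, 0,0,0,10,4,-39,0, 0,0,0,10,4,-39,0, 0,0,0,10,4,-39,0, 0,0,0,10,4,-39,0, 0,0,0,10,4,-39,0, 0,0,0,10,4,-39,0, 0,0,0,10,4,-39,0, 0,0,0,10,4,-39,0, 0,0,0,10,4,-39,0, 0,0,0,10,4,-39,0, 0,0,0,10,4,-39,0, 0,0,0,10,4,-39,0, 0,0,0,10,4,-39,0, 0,0,0,10,4,-39,0, 0,0,0,10,4,-39,0, 0,0,0,10,4,-39,0]' && python3 -m jog '[0,0,0,10,4,-25,0, 0,0,0,5,4,-20,0, 0,0,0,0,0,0,0, 0,0,0,0,0,0,0]'
python3 - <<'E'
from h import *
s=env.read_state();W=camera('wrist');save(W,'w1.png')
print(s['tool_pos'],Rn.from_rotvec(s['ee_rot']).as_matrix().round(3),s['gripper_width'],s['contact_force'])
K=np.array([[.4506,.0222,.05],[.4583,-.0151,.05],[.4659,-.0519,.05],[.473,-.0892,.05],[.4834,-.142,.05]])
for k in K: print(proj(W,k,s).round(1))
print(proj(W,s['tool_pos'],s))
E
```

```text
clock: 3.27
tool_pos: [0.43, 0.0231, 0.1676]
ee_rot: [-1.566, -0.154, 0.152]
contact_force: [1.9, 1.2, 1.3]
gripper_width: -0.0003
clock: 3.6
tool_pos: [0.4527, -0.0168, 0.1591]
ee_rot: [-1.565, -0.15, 0.152]
contact_force: [0.1, 0.7, -0.1]
gripper_width: -0.0
[ 0.45270619 -0.01679746  0.15905429] [[ 0.982 -0.001 -0.191]
 [ 0.191  0.     0.982]
 [-0.001 -1.     0.001]] -2.7767652963104265e-05 [ 0.14747628  0.73502127 -0.12721835]
[202.7 362.9]
[203.1 318.5]
[203.5 274.8]
[203.3 230.7]
[203.4 168.8]
[260.10694267 318.31231161]
```

View pics/w1.png

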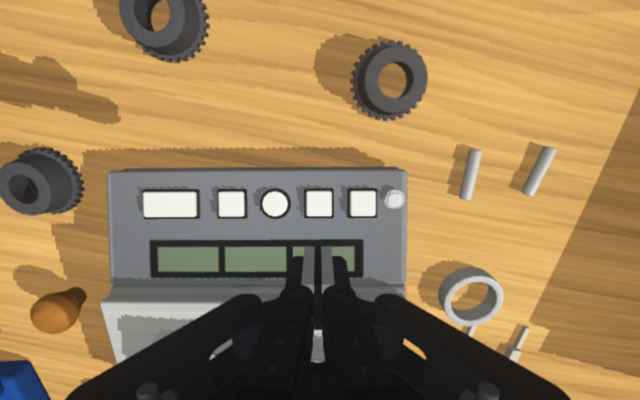

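The wrist picture confirms the positions: CLEAR is at (203,319), against a projected (203,318), and the row order matches. Next I press CLEAR.

```bash
python3 -m jog '[0,0,0,2,30,0,0, 0,0,0,0,30,0,0, 0,0,0,0,30,0,0, 0,0,0,0,10,0,0, 0,0,0,0,0,0,0, 0,0,0,0,0,0,0]'; python3 -m jog '[0,0,0,0,3,0,0, 0,0,0,0,2,0,0, 0,0,0,0,2,0,0, 0,0,0,0,2,0,0, 0,0,0,0,0,0,0,0,0,0,0,0,0,0]'
```

```text
clock: 4.15
tool_pos: [0.4547, -0.0149, 0.0599]
ee_rot: [-1.565, -0.154, 0.154]
contact_force: [0.5, -0.7, 0.3]
gripper_width: 0.0005
clock: 4.65
tool_pos: [0.4556, -0.0159, 0.051]
ee_rot: [-1.566, -0.154, 0.152]
contact_force: [0.9, -0.0, 2.5]
gripper_width: 0.0001
```

```bash
python3 -m jog '[0,0,0,0,1,0,0, 0,0,0,0,1,0,0, 0,0,0,0,0,0,0]'; python3 -m jog '[0,0,0,0,1,0,0, 0,0,0,0,0,0,0]';python3 -m jog '[0,0,0,0,1,0,0, 0,0,0,0,0,0,0]'; python3 -m jog '[0,0,0,0,0,0,0]'
```

```text
clock: 4.9
tool_pos: [0.4555, -0.0158, 0.0487]
ee_rot: [-1.566, -0.154, 0.152]
contact_force: [1.6, 0.1, 4.1]
gripper_width: -0.0001
clock: 5.07
tool_pos: [0.4555, -0.0158, 0.0477]
ee_rot: [-1.566, -0.154, 0.152]
contact_force: [2.6, -1.0, 5.8]
gripper_width: -0.0003
clock: 5.23
tool_pos: [0.4557, -0.0158, 0.0473]
ee_rot: [-1.566, -0.154, 0.152]
contact_force: [-1.1, 0.4, 10.7]
gripper_width: -0.0002
clock: 5.32
tool_pos: [0.4557, -0.0158, 0.0473]
ee_rot: [-1.566, -0.154, 0.152]
contact_force: [-0.3, 0.2, 9.4]
gripper_width: -0.0003
```

CLEAR bottomed out, with force jumping from 6 to 10 N. Next is TARE.

```bash
python3 -m jog '[0,0,0,0,-5,0,0, 0,0,0,0,-20,0,0, 0,0,0,0,0,0,0, 0,0,0,0,0,-19,0, 0,0,0,0,0,-18.6,0, 0,0,0,0,0,0,0, 0,0,0,0,0,0,0, 0,0,0,0,14,0,0, 0,0,0,0,3,0,0, 0,0,0,0,3,0,0, 0,0,0,0,2,0,0, 0,0,0,0,0,0,0]'; python3 -m jog '[0,0,0,0,1,0,0, 0,0,0,0,1,0,0, 0,0,0,0,0,0,0]';python3 -m jog '[0,0,0,0,1,0,0, 0,0,0,0,0,0,0, 0,0,0,0,0,0,0]'
```

```text
clock: 6.32
tool_pos: [0.4612, -0.0517, 0.0489]
ee_rot: [-1.564, -0.152, 0.155]
contact_force: [-2.7, 1.4, 2.8]
gripper_width: 0.0001
clock: 6.57
tool_pos: [0.4621, -0.0523, 0.0475]
ee_rot: [-1.565, -0.153, 0.153]
contact_force: [-2.3, 3.2, 4.6]
gripper_width: 0.0
clock: 6.82
tool_pos: [0.4622, -0.0523, 0.0471]
ee_rot: [-1.565, -0.153, 0.153]
contact_force: [-5.6, 3.4, 10.2]
gripper_width: -0.0001
```

Both keys registered. Now up and over to the cone, opening the gripper.

```bash
python3 -m jog '[0,0,0,0,-5,0,0, 0,0,0,0,-30,0,0, 0,0,0,0,-40,0,0, 0,0,0,0,-40,0,20, 0,0,0,0,-38,0,85, 0,0,0,-1,0,-39,85, 0,0,0,-1,0,-39,85, 0,0,0,-1,0,-39,85, 0,0,0,-1,0,-39,85, 0,0,0,-1,0,-39,85, 0,0,0,-2,0,-39,85, 0,0,0,0,0,0,85, 0,0,0,0,0,0,85, 0,0,0,0,0,0,85]'
python3 - <<'E'
from h import *
s=env.read_state();W=camera('wrist');save(W,'w2.png')
print(s['tool_pos'],s['gripper_width'])
print(proj(W,[.5013,-.2837,0.012],s),nets.recognise('cone',W)[:2])
E
```

```text
clock: 7.98
tool_pos: [0.5003, -0.2834, 0.1989]
ee_rot: [-1.565, -0.152, 0.153]
contact_force: [-0.7, 1.2, -0.2]
gripper_width: 0.085
[ 0.50027938 -0.28344233  0.19892968] 0.08504386740481426
[175.90615727 317.30995806] [{'at': [93.8, 622.6], 'p': 0.72}, {'at': [33.0, 460.5], 'p': 0.65}]
```

View pics/w2.png

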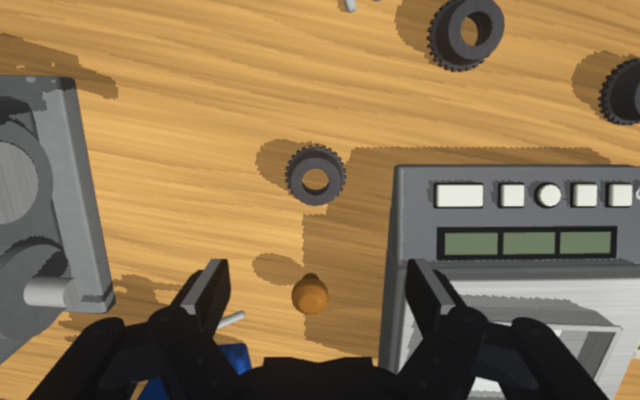

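```bash
python3 - <<'E'
from h import *
s=env.read_state();W=camera('wrist')
def circ(x,y,z,r):
    P=np.array([proj(W,[x+r*np.cos(a),y+r*np.sin(a),z],s) for a in np.linspace(0,6.28,72)]);return P.min(0).round(0),P.max(0).round(0)
for z,r in((0,.0335),(.009,.0335),(.034,.026),(.034,.0135)): print(z,r,*circ(.5013,-.2837,z,r))
f=W['frame'][135:215,275:360]; g=cv2.cvtColor(f,cv2.COLOR_RGB2GRAY)
print([ (r+135,int(g[r,41])) for r in range(0,80,3)])
E
```

```text
0 0.0335 [143. 287.] [201. 346.]
0.009 0.0335 [144. 286.] [204. 347.]
0.034 0.026 [155. 291.] [204. 342.]
0.034 0.0135 [168. 303.] [193. 330.]
[(135, 175), (138, 171), (141, 159), (144, 73), (147, 81), (150, 62), (153, 50), (156, 54), (159, 85), (162, 84), (165, 84), (168, 100), (171, 118), (174, 119), (177, 119), (180, 118), (183, 127), (186, 118), (189, 70), (192, 42), (195, 76), (198, 82), (201, 78), (204, 94), (207, 164), (210, 166), (213, 150)]
```

The cone outline matches the prediction within 1–2 px. Descending.

```bash
python3 -m jog '[0,0,0,1,40,0,78, 0,0,0,0,40,0,78, 0,0,0,0,40,0,78, 0,0,0,0,30,0,78, 0,0,0,0,20,0,78, 0,0,0,0,15,0,78, 0,0,0,0,8,0,78, 0,0,0,0,0,0,78,0,0,0,0,0,0,78]'; python3 -m jog '[0,0,0,0,2,0,78, 0,0,0,0,2,0,78, 0,0,0,0,2,0,78, 0,0,0,0,2,0,78, 0,0,0,0,0,0,78]'
```

```text
clock: 8.88
tool_pos: [0.5019, -0.2828, 0.0069]
ee_rot: [-1.566, -0.154, 0.154]
contact_force: [-0.1, -0.4, 0.4]
gripper_width: 0.0782
clock: 9.3
tool_pos: [0.5014, -0.2833, -0.0018]
ee_rot: [-1.565, -0.153, 0.153]
contact_force: [-0.7, 0.1, -0.6]
gripper_width: 0.0782
```

```bash
python3 -m jog '[0,0,0,0,1,0,78, 0,0,0,0,1,0,78, 0,0,0,0,0,0,78]'; python3 -m jog '[0,0,0,0,0,0,70, 0,0,0,0,0,0,64, 0,0,0,0,0,0,55, 0,0,0,0,0,0,45, 0,0,0,0,0,0,45, 0,0,0,0,0,0,45, 0,0,0,0,0,0,45]'
```

```text
clock: 9.55
tool_pos: [0.5014, -0.2832, -0.0039]
ee_rot: [-1.565, -0.153, 0.153]
contact_force: [-0.3, 0.2, 0.2]
gripper_width: 0.078
clock: 10.13
tool_pos: [0.5019, -0.2839, -0.0023]
ee_rot: [-1.566, -0.153, 0.153]
contact_force: [-3.4, 0.5, 8.7]
gripper_width: 0.0605
```

```bash
python3 -m jog '[0,0,0,0,-2,0,40, 0,0,0,0,0,0,40, 0,0,0,0,0,0,40]'; python3 -m jog '[0,0,0,0,-5,0,40, 0,0,0,0,-10,0,40, 0,0,0,0,-15,0,40, 0,0,0,0,-15,0,40, 0,0,0,0,0,0,40, 0,0,0,0,0,0,40]'
python3 - <<'E'
from h import *
s=env.read_state();W=camera('wrist');save(W,'w3.png',(120,320,220,420),3);print(s['tool_pos'],s['contact_force'],s['gripper_width'])
E
```

```text
clock: 10.38
tool_pos: [0.5012, -0.2829, -0.002]
ee_rot: [-1.565, -0.153, 0.154]
contact_force: [-0.1, -0.0, -0.0]
gripper_width: 0.0607
clock: 10.88
tool_pos: [0.5024, -0.2839, 0.0446]
ee_rot: [-1.567, -0.155, 0.152]
contact_force: [-0.4, -0.3, -4.4]
gripper_width: 0.0608
[ 0.50239797 -0.28388644  0.04460687] [-0.42359678 -0.26374073 -4.44666988] 0.06076411614298574
```

View pics/w3.png

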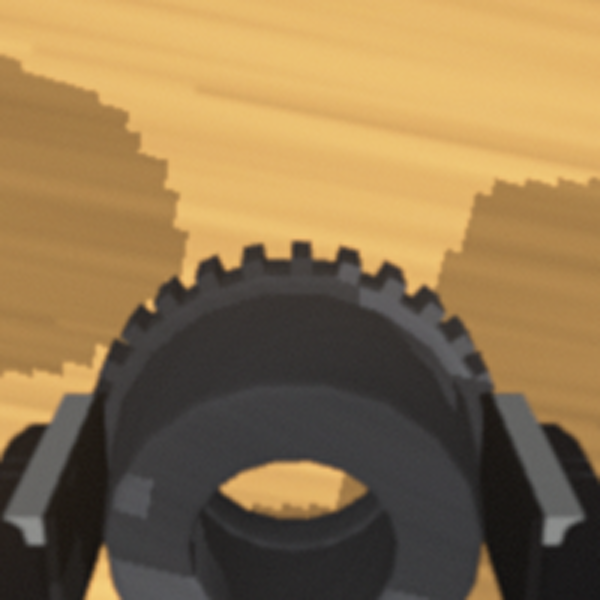

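The crop shows the cone held upright and level between the pads, and the weight reads 4.4 N. Carrying it over the tray.

```bash
python3 -m jog '[0,0,0,0,-25,0,40, 0,0,0,0,-40,0,40, 0,0,0,0,-40,0,40, 0,0,0,0,-35,0,40, 0,0,0,0,-20,0,40, 0,0,0,12,0,15,40, 0,0,0,21,0,25,40, 0,0,0,24,0,30,40, 0,0,0,26,0,32,40, 0,0,0,26,0,32,40, 0,0,0,25,0,30,40, 0,0,0,21,0,26,40, 0,0,0,14.6,0,16.5,40, 0,0,0,0,0,0,40, 0,0,0,0,0,0,40, 0,0,0,0,0,0,40]'
python3 - <<'E'
from h import *
s=env.read_state();W=camera('wrist');T=camera('top');S=camera('scene')
a=W['frame'];b=T['frame'][90:290,260:580];b=cv2.resize(b,(640,400),interpolation=cv2.INTER_CUBIC)
cv2.imwrite('pics/w4.png',cv2.resize(np.vstack([a,b]),(480,600))[:,:,::-1])
print(s['tool_pos'],s['contact_force'],s['gripper_width'])
E
```

```text
clock: 12.27
tool_pos: [0.627, -0.048, 0.2018]
ee_rot: [-1.565, -0.151, 0.155]
contact_force: [-0.5, 0.5, -4.3]
gripper_width: 0.0607
[ 0.62699979 -0.04801862  0.20181398] [-0.5188961   0.54408865 -4.25071378] 0.0607163525232604
```

View pics/w4.png

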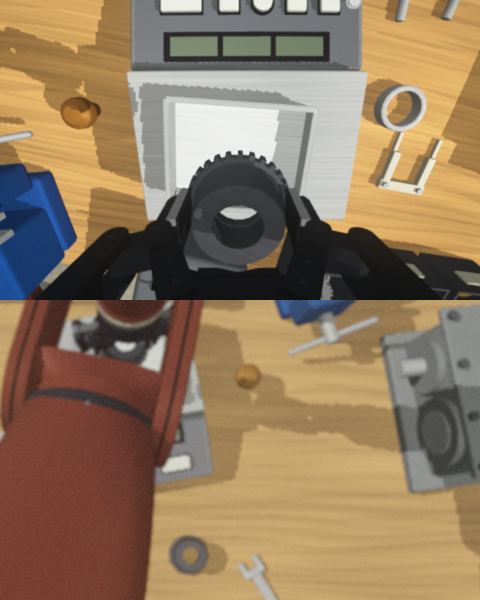

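```bash
python3 - <<'E'
from h import *
s=env.read_state();W=camera('wrist')
A=onz(W,(131,223),.112,s);B=onz(W,(144,420),.112,s);print(A,B,np.linalg.norm(A-B))
d=(B-A)/np.linalg.norm(B-A);n=np.array([d[1],-d[0],0]);c=(A+B)/2+.06*n;print(n,'centre',c)
M=Rn.from_rotvec(s['ee_rot']).as_matrix();e=c-s['tool_pos'];print('tool mm',(M.T@e*1000).round(1))
E
```

```text
[ 0.5850973 -0.1291189  0.112    ] [0.56607639 0.01710843 0.112     ] 0.14745923644980521
[0.99164577 0.12899099 0.        ] centre [ 0.63508559 -0.04826578  0.112     ]
tool mm [ 7.9 90.8 -0.8]
```

Tray centre by wrist is (0.635,-0.048), against (0.630,-0.049) from top. I'll split the difference and lower gently.

```bash
python3 -m jog '[0,0,0,3,10,0,40, 0,0,0,2.5,20,0,40, 0,0,0,0,20,0,40, 0,0,0,0,20,0,40, 0,0,0,0,15,0,40, 0,0,0,0,10,0,40, 0,0,0,0,8,0,40, 0,0,0,0,4,0,40, 0,0,0,0,1,0,40, 0,0,0,0,0,0,40, 0,0,0,0,0,0,40]'; python3 -m jog '[0,0,0,0,1,0,40, 0,0,0,0,1,0,40, 0,0,0,0,1,0,40, 0,0,0,0,0,0,40]'; python3 -m jog '[0,0,0,0,1,0,40, 0,0,0,0,1,0,40, 0,0,0,0,0,0,40]'
```

```text
clock: 13.38
tool_pos: [0.6341, -0.0469, 0.0964]
ee_rot: [-1.566, -0.155, 0.152]
contact_force: [0.4, -0.2, -3.8]
gripper_width: 0.0606
clock: 13.72
tool_pos: [0.6333, -0.0467, 0.0923]
ee_rot: [-1.565, -0.153, 0.153]
contact_force: [-0.8, -0.1, -3.8]
gripper_width: 0.0604
clock: 13.97
tool_pos: [0.6331, -0.0467, 0.09]
ee_rot: [-1.565, -0.153, 0.154]
contact_force: [0.2, 0.3, -3.3]
gripper_width: 0.0609
```

```bash
python3 -m jog '[0,0,0,0,1,0,40, 0,0,0,0,0,0,40]'; python3 -m jog '[0,0,0,0,1,0,40, 0,0,0,0,0,0,40]'; python3 -m jog '[0,0,0,0,1,0,40, 0,0,0,0,0,0,40]'
```

```text
clock: 14.13
tool_pos: [0.6332, -0.0467, 0.0891]
ee_rot: [-1.565, -0.153, 0.153]
contact_force: [1.0, -0.2, -4.2]
gripper_width: 0.0602
clock: 14.3
tool_pos: [0.6332, -0.0467, 0.0881]
ee_rot: [-1.565, -0.153, 0.153]
contact_force: [0.8, -0.3, -4.2]
gripper_width: 0.0604
clock: 14.47
tool_pos: [0.6332, -0.0467, 0.0871]
ee_rot: [-1.565, -0.153, 0.153]
contact_force: [-0.7, -0.6, -3.4]
gripper_width: 0.0606
```

```bash
python3 -m jog '[0,0,0,0,1,0,40, 0,0,0,0,0,0,40]'; python3 -m jog '[0,0,0,0,0.7,0,40, 0,0,0,0,0,0,40]'
```

```text
clock: 14.63
tool_pos: [0.6334, -0.0468, 0.087]
ee_rot: [-1.566, -0.153, 0.153]
contact_force: [-2.2, 0.1, 1.8]
gripper_width: 0.0606
clock: 14.8
tool_pos: [0.6334, -0.0468, 0.0869]
ee_rot: [-1.566, -0.153, 0.153]
contact_force: [-5.8, 0.5, 6.7]
gripper_width: 0.0606
```

```bash
python3 -m jog '[0,0,0,0,-1.5,0,40, 0,0,0,0,0,0,62, 0,0,0,0,0,0,64, 0,0,0,0,0,0,67, 0,0,0,0,0,0,70, 0,0,0,0,0,0,74, 0,0,0,0,0,0,78, 0,0,0,0,0,0,80, 0,0,0,0,0,0,80, 0,0,0,0,0,0,80]'; python3 -m jog '[0,0,0,0,-3,0,80, 0,0,0,0,-8,0,80, 0,0,0,0,-15,0,80, 0,0,0,0,-25,0,80, 0,0,0,0,-35,0,80, 0,0,0,0,-35,0,80, 0,0,0,0,0,0,80, 0,0,0,0,0,0,80, 0,0,0,0,0,0,80]'
python3 - <<'E'
from h import *
s=env.read_state();W=camera('wrist');save(W,'w5.png')
print(s['tool_pos'],s['contact_force'],s['gripper_width'])
for c in([.6334,-.0468,.0935],): print(proj(W,c,s))
E
```

```text
clock: 15.63
tool_pos: [0.6333, -0.0468, 0.0872]
ee_rot: [-1.565, -0.153, 0.153]
contact_force: [-1.0, 1.4, 0.4]
gripper_width: 0.08
clock: 16.38
tool_pos: [0.6333, -0.0468, 0.2087]
ee_rot: [-1.566, -0.154, 0.153]
contact_force: [1.1, 0.8, -0.3]
gripper_width: 0.0797
[ 0.63332515 -0.04677409  0.2086942 ] [ 1.1475477   0.78911201 -0.26683559] 0.07966941631719314
[194.38736332 317.92042393]
```

View pics/w5.png

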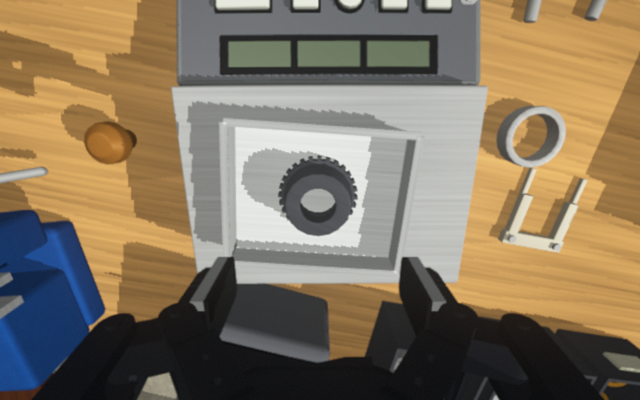

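The picture shows the cone upright in the middle of the tray (centre ~(195,318)), with the tray flat on the platter. Now PRINT.

```bash
python3 -m jog '[0,0,0,-20,0,-8,80, 0,0,0,-35,0,-13.5,20, 0,0,0,-38,0,-14.5,0, 0,0,0,-37,0,-14,0, 0,0,0,-25,0,-10,0, 0,0,0,-14,0,-5,0, 0,0,0,0,0,0,0, 0,0,0,0,0,0,0, 0,0,0,0,30,0,0, 0,0,0,0,40,0,0, 0,0,0,0,40,0,0, 0,0,0,0,28,0,0, 0,0,0,0,10,0,0, 0,0,0,0,0,0,0, 0,0,0,0,0,0,0]'
```

```text
clock: 17.68
tool_pos: [0.4808, -0.1429, 0.0604]
ee_rot: [-1.565, -0.153, 0.154]
contact_force: [0.0, -1.0, 1.2]
gripper_width: 0.0003
```

```bash
python3 - <<'E'
from h import *
s=env.read_state();M=Rn.from_rotvec(s['ee_rot']).as_matrix()
print(s['gripper_width'],(M.T@(np.array([.4796,-.1427,.0475])-s['tool_pos'])*1000).round(1))
E
```

```text
0.00029136728688693224 [-1.1 12.9  0.4]
```

```bash
python3 -m jog '[0,0,0,-1,3,0,0, 0,0,0,0,3,0,0, 0,0,0,0,2,0,0, 0,0,0,0,2,0,0, 0,0,0,0,1,0,0, 0,0,0,0,1,0,0, 0,0,0,0,0,0,0]'; python3 -m jog '[0,0,0,0,1,0,0, 0,0,0,0,0,0,0, 0,0,0,0,0,0,0]';python3 -m jog '[0,0,0,0,1,0,0, 0,0,0,0,0,0,0, 0,0,0,0,0,0,0]'
```

```text
clock: 18.27
tool_pos: [0.4801, -0.1439, 0.0489]
ee_rot: [-1.566, -0.155, 0.152]
contact_force: [1.0, 0.0, 3.9]
gripper_width: -0.0001
clock: 18.52
tool_pos: [0.4799, -0.1439, 0.0477]
ee_rot: [-1.566, -0.154, 0.152]
contact_force: [1.9, 0.1, 4.7]
gripper_width: -0.0004
clock: 18.77
tool_pos: [0.48, -0.1439, 0.0471]
ee_rot: [-1.566, -0.154, 0.152]
contact_force: [0.8, -0.2, 8.4]
gripper_width: 0.0001
```

PRINT bottomed as the others did. Now retreat straight up, check, and hand in.

```bash
python3 -m jog '[0,0,0,0,0.5,0,0, 0,0,0,0,0,0,0, 0,0,0,0,-5,0,0, 0,0,0,0,-30,0,0, 0,0,0,0,-40,0,0, 0,0,0,0,-40,0,0, 0,0,0,0,-40,0,0, 0,0,0,0,0,0,0, 0,0,0,0,0,0,0, 0,0,0,0,0,0,0]'
python3 - <<'E'
from h import *
s=env.read_state();W=camera('wrist');T=camera('top');S=camera('scene')
b=cv2.resize(S['frame'][150:340,150:450],(640,405),interpolation=cv2.INTER_CUBIC)
cv2.imwrite('pics/end.png',cv2.resize(np.vstack([W['frame'],b]),(478,600))[:,:,::-1])
print(s['contact_force'],s['joint_velocities'].round(3))
E
```

```text
clock: 19.6
tool_pos: [0.4782, -0.1432, 0.1996]
ee_rot: [-1.565, -0.152, 0.154]
contact_force: [0.1, -0.6, -0.4]
gripper_width: -0.0003
[ 0.13343779 -0.56744429 -0.35686301] [-0.     0.027  0.029  0.001 -0.002  0.001]
```

View pics/end.png

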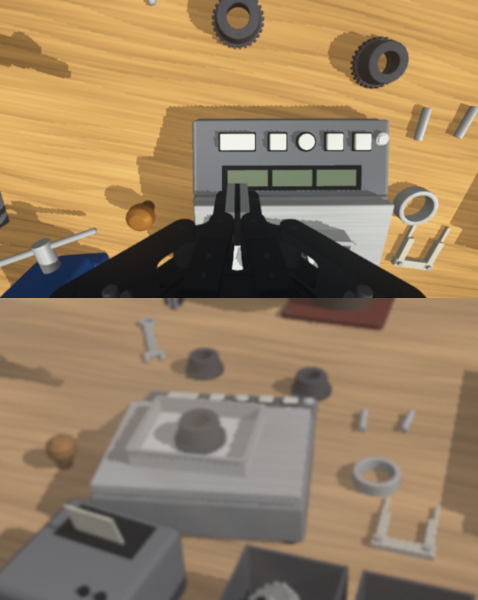

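The cone stands in the tray, the keys are up, the other parts have not moved and the robot is clear. Handing in.

```bash
python3 -c "
from station import env
print(env.finish_job())"
```

```text
the job is handed in; nothing more can be done
None
```

The weighing sequence is done and handed in at about 20 s on the robot's clock. The hand-in returned no verdict.

- **CLEAR and TARE:** I pressed them one after the other with only the empty tray on the platter. Each reached its stop, with the force rising past 5 N to about 10 N, and I lifted clear of the key after each press.
- **Cone:** I took the look-alike farthest to the robot's right, at about (0.50, -0.28). It went down in the middle of the tray in about 1 mm steps near the floor, and I let go.
- **PRINT:** I pressed it to its stop, at about 8 N, without touching tray or cone.

**Last checks:** The closing pictures show the cone upright near the tray centre, the tray flat, the keys up, and the race, knob, jaws, dowels and spanner where they lay. The tool force was near zero with the robot clear.

**What disagreed or was not checked:**
- The two tray-centre estimates, from the top and wrist cameras, differed by about 5 mm. That is well inside the tolerance.
- The fingers closed at 60.6 mm rather than on the 67 mm tooth ring, so they gripped just above it. The hold was still firm and level.
- Key travel was judged from force and height only, since it could not be read directly.

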